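# Zero the click gauge, set it to five and pass the block that fits

### The arm

A 6-joint arm with a two-finger parallel gripper is mounted at the origin on the work surface; the furniture and walls round the work are solid. World frame = base frame: x ahead of the robot, y to its left, z up, the work surface at z = 0. Lengths are in mm, angles in rad, forces in N, time in s.
With the tool pointing down it reaches from about 250 to 775 mm from the base axis. Payload 4 kg.
Tool frame: the origin (TCP) lies midway between the tips of the shut fingers; the grasp point (between the pads) lies 19 mm behind it; z points along the fingers, y is the direction in which the jaws open and shut (so a half turn about z gives the same grasp; the last joint's range is limited). The gripper opens to 85 mm and grips with 20 to 120 N. Pads are 22 mm wide; open, the fingers measure 114 mm over their backs; the gripper's body (76 mm by 85 mm) begins 54 mm behind the grasp point. The pads swing forward as they close: fully open they stand 13 mm farther back than shut.
Start: joints at [-0.103, 0.087, 1.371, -0, 1.684, -0.103], TCP at [550.016, -0.006, 231.341] pointing down, gripper open.
Joint ranges: [-3.1, 3.1], [-0.76, 2.03], [0.27, 2.55], [-1.08, 4.22], [0.17, 2.65], [-2.57, 2.57]. Speed limits (rad/s): [2.79, 2.79, 3.14, 3.14, 3.14, 3.14].

### API

Orientations are given as a 3x3 rotation matrix whose columns are the frame's x, y, z axes.
In Python, from bench import * gives the robot as it stands.
- The arm moves only by the shell command python3 -m crank 'ROWS' [FORCE]. ROWS is JSON, a list of rows, each a list of 7 numbers: the finger opening in mm, from 0 to 85.4, then the shift along the world's x, y, z in units of 50 mm (1.0 is 50 mm), then the turn, a rotation vector about the world's x, y, z in units of 6 degrees (1.0 is 6 degrees). A call has exactly 10 rows; each row shifts and turns the pose as measured when the row begins; what a row does not reach is not made up. A row lasts 1/10 s, in which the tool goes at most 50 mm and 8.59 degrees, less where a joint would pass 70% of its speed; a pose out of reach is approached as far as the arm can. A call is refused whole if a number of a shift passes 1 or a number of a turn 1, either way. A call with a gripper value outside its range is refused whole. The fingers move at their own pace and stop on an object; FORCE is the grip in N (left out, the last holds). Time passes only in rows, so rows that do not move let the fingers close, or fill a call up. It gives the time, the measured TCP pose, the force and the opening at its end, in the units of the state.
- sense(): the state, without advancing time (a new reading comes with each control period).
- get_image(name): name is "scene" or "side" or "wrist"; returns a dict with "frame" (384x512x3 uint8, red, green, blue), "z_map" (384x512 float32, mm along the optical axis (not along the pixel's ray), 0 where there is no reading), "fx", "fy", "cx", "cy" (pixels), "camera_from_world" (4x4, takes a point from world to camera coordinates). Camera axes: x right, y up, looking along -z (the intrinsics and any distortion apply to the point x, -y, -z); pixel columns grow to the right and rows downward; lengths in mm; the calibration is good to about 2 mm. A picture is of the moment at which its call begins.
- sign_off(): hands the job in, once; it reports no verdict.
The state is a dict: "time_s": time; "joints": joint angles; "qd": joint speeds; "tau": joint torques, N m; "tcp_pos": TCP position; "orientation": TCP orientation; "contact_force": force on the tool from outside, world axes, zero at the start; "ft_torque": the same for the moment, N m; "width": finger opening in mm.
Only numpy, scipy, OpenCV 4.12 (cv2) and the standard library are available. Lean on these libraries where they do the work, as an engineer would, in place of code of your own. Each camera call takes 0.05 s, during which the arm holds its last target.

### The job

Zero the gap gauge by turning its dial back to the stop, then open it exactly five clicks. Of the two loose aluminium blocks one fits that gap: stand it lengthwise on the gauge's bed at the flared side of the jaws and slide it along the bed, between the jaws, until it stands wholly past them on the bed; leave the dial at five and the other block lying flat on the bench. Do not knock over or push about the bottle, the connector and the tin.

Things in the scene. Friction and masses are not known exactly. Their poses are not given: they have to be found in the camera images.
- dial (a joint): Gauge dial, rad, vertical axis. 0 is the stop (jaws nearest together); it grows clockwise seen from above and opens the jaws. A detent (click) every 0.349 rad (20 degrees), positions 0 to 8, far stop 2.79; five clicks is 1.745. Passing a click takes about 0.15 N m; let go, it settles in the nearest detent. White line on the dial: at the red dot at 0; black marks are positions 1 to 8.
- dial_grip (a point): Point on the dial's axis in its grip bar, 49 mm above the bench, where to hold it. The black bar is 14 mm wide, 42 mm long, its top 61 mm above the bench; it stands on a round skirt 46 mm across, top 30 mm above the bench. x lies along the bar and turns with it, z is up; the white line lies towards -x.
- gate (a point): Point on the top of the gauge's aluminium bed, 5 mm above the bench, half-way along the jaws, in the middle of the gap as it is at five clicks. y is the direction of passage: the block goes from -y (flared side) to +y; x points to the dial, z up. The bed reaches y = -115 to +135 mm, x = -45 to +55 mm. The gap is 28 mm at zero and 3 mm wider per click: 43 mm at five.
- jaw_face (a point): Middle of the moving jaw's working face, 5 mm above the bed; axes as the gate's. This jaw follows the dial, 3 mm per click; the fixed jaw's face is at x = -21.5 mm from the gate, parallel. Both dark steel jaws reach y = -20 to +20 mm (flares from -40 mm) and stand 10 mm above the bed.
- gauge: The fixed gap gauge, which cannot be moved. Origin on the bench 5 mm below the gate, same axes. Its blue housing, 18 mm above the bench, reaches x = 55 to 155 mm, y = -55 to +55 mm; the dial's axis stands at x = 105 mm, y = 0.
- seal_block_center (a point): Centre of the anodised aluminium seal block with a black O-ring on its top: 40 mm wide (x), 84 mm long (y), 34 mm high (z up), so it fits the gap at five clicks with 1.5 mm to spare on each side. 0.28 kg. The centre is 17 mm above its underside; either end may go first.
- nest_blank_center (a point): Centre of the bare milled nest blank with a round recess in its top: 44 mm wide (x), 70 mm long (y), 28 mm high (z up), too wide for the gap at five clicks. 0.33 kg. The centre is 14 mm above its underside.
- vial: White dropper bottle with a red tip, 31 mm diameter, 94 mm high, a bystander. Origin: centre of its underside.
- connector: Dark grey plastic connector, 26 mm diameter, 32 mm high, a bystander. Origin: centre of its underside.
- grease_tin: Flat tin with a blue lid, 54 mm diameter, 24 mm high, a bystander. Origin: centre of its underside.
- tape_roll: Blue tape roll stuck flat to the bench, 73 mm diameter, 25 mm high. Origin: centre of its underside.
Mind the look-alikes: they are no part of the job. Leave any brown or turquoise look-alike of the part that bears nest_blank_center alone. What is shaped like the part that bears seal_block_center but pink is not meant.

How it is judged (in metres and radians):
On the way, in this order (a step that is already met when the one before it is completed fails the run):
1. the dial is turned back to its stop (value of joint dial below 0.1 rad), for 0.2 s.
2. the dial is at five clicks from the stop (value of joint dial between 1.645 and 1.845 rad), for 0.3 s.
3. the seal block is between the jaws, down on the bed, with the dial still at five (all of step 2 and x of seal_block_center in the frame of gate between -0.012 and 0.012 m and z of seal_block_center in the frame of gate between 0.012 and 0.024 m and angle between seal_block_center's own z axis and vertical below 0.12 rad and y of seal_block_center in the frame of gate between -0.02 and 0.02 m), for 0.1 s.
4. the seal block's tail comes out of the jaws, the block still down on the bed (all of step 2 and x of seal_block_center in the frame of gate between -0.012 and 0.012 m and z of seal_block_center in the frame of gate between 0.012 and 0.024 m and angle between seal_block_center's own z axis and vertical below 0.12 rad and y of seal_block_center in the frame of gate between 0.035 and 0.061 m), for 0.04 s.
At the end, for the whole second after the job is handed in: The dial rests at five clicks (1.745 +- 0.1 rad); the seal block rests flat on the bed wholly past the jaws (its centre 61 to 115 mm beyond the middle of the jaws and within 30 mm of the middle line); the nest blank lies flat on the bench off the gauge (all of step 2 and velocity of joint dial between -0.1 and 0.1 rad/s and y of seal_block_center in the frame of gate between 0.061 and 0.115 m and x of seal_block_center in the frame of gate between -0.03 and 0.03 m and z of seal_block_center in the frame of gate between 0.012 and 0.022 m and angle between seal_block_center's own z axis and vertical below 0.1 rad and height (world z) of nest_blank_center between 0.009 and 0.019 m and angle between nest_blank_center's own z axis and vertical below 0.15 rad and (y of nest_blank_center in the frame of gate above 0.145 m or y of nest_blank_center in the frame of gate below -0.125 m or x of nest_blank_center in the frame of gate below -0.055 m or x of nest_blank_center in the frame of gate above 0.165 m)); the robot touches nothing.
It fails at once if the white dropper bottle is pushed more than 30 mm or tipped (distance of vial from where it was at the start of the episode above 0.03 m or angle between vial's own z axis and vertical above 0.5 rad).
It fails at once if the grey connector is pushed more than 30 mm or tipped (distance of connector from where it was at the start of the episode above 0.03 m or angle between connector's own z axis and vertical above 0.5 rad).
It fails at once if the grease tin is pushed more than 30 mm or tipped (distance of grease_tin from where it was at the start of the episode above 0.03 m or angle between grease_tin's own z axis and vertical above 0.5 rad).
It also fails if it takes over 72 s, if anything falls off the work surface, if the arm or the gripper's body presses on something with over 40 N, if the wrist force passes 120 N, or if a joint passes its speed limit or range.

## Working session

There is one attempt and no reset: what is moved stays moved. The work goes in short steps, Python scripts to look and compute and a shell command to move; the robot and the scene stay as the last step left them, time stands still between calls to the robot, and variables do not carry over. Pictures are saved under pics/ and viewed, and the job is handed in when it is done.

```bash
ls; mkdir -p pics
cat > h.py <<'E'
from bench import *
import numpy as np, cv2
def save(n,f):
    d=get_image(n); cv2.imwrite(f,cv2.cvtColor(d["frame"],cv2.COLOR_RGB2BGR)); np.savez(f[:-4]+'.npz',**d); return d
def world(d,u,v,z=None):
    T=np.linalg.inv(d["camera_from_world"]); r=np.array([(u-d["cx"])/d["fx"],-(v-d["cy"])/d["fy"],-1.0])
    R=T[:3,:3]@r; o=T[:3,3]
    if z is None:
        s=d["z_map"][int(v),int(u)]
    else: s=(z-o[2])/R[2]
    return o+s*R
def cloud(d):
    v,u=np.mgrid[:384,:512]; s=d["z_map"]
    c=np.stack([(u-d["cx"])/d["fx"]*s,-(v-d["cy"])/d["fy"]*s,-s,np.ones_like(s)],-1)
    return (c@np.linalg.inv(d["camera_from_world"]).T)[...,:3]
E
python3 - <<'E'
from h import *
for n in("scene","side","wrist"): 
    d=save(n,f"pics/{n}0.png"); print(n,d.keys(),d["fx"],d["camera_from_world"].round(2).tolist())
print(sense())
E
```

```text
pics
scene dict_keys(['frame', 'z_map', 'fx', 'fy', 'cx', 'cy', 'camera_from_world']) 397.5927267911436 [[-0.81, 0.58, -0.0, 551.36], [-0.52, -0.72, 0.46, 141.17], [0.27, 0.38, 0.89, -1569.58], [0.0, 0.0, 0.0, 1.0]]
side dict_keys(['frame', 'z_map', 'fx', 'fy', 'cx', 'cy', 'camera_from_world']) 396.12166673583596 [[0.67, -0.75, 0.01, -501.66], [0.6, 0.55, 0.58, -259.56], [-0.44, -0.38, 0.81, -1272.94], [0.0, 0.0, 0.0, 1.0]]
wrist dict_keys(['frame', 'z_map', 'fx', 'fy', 'cx', 'cy', 'camera_from_world']) 326.5243093084509 [[1.0, -0.0, -0.0, -548.98], [0.0, 0.95, -0.32, 41.03], [0.0, 0.32, 0.95, -380.16], [0.0, 0.0, 0.0, 1.0]]
{'time_s': 0.15, 'joints': array([-1.03112809e-01,  8.78275722e-02,  1.37194276e+00, -3.13703287e-05,
        1.68354268e+00, -1.03084873e-01]), 'qd': array([ 4.11697680e-04, -3.57578818e-03, -6.06120349e-03,  6.19532032e-04,
       -6.63751828e-05, -1.70322766e-03]), 'tau': array([ 1.22744677e-03, -3.52374566e+01, -3.13678122e+01, -1.70676763e-04,
        8.12124257e-03, -6.53522420e-05]), 'tcp_pos': array([5.49626222e+02, 1.68356240e-02, 2.30366747e+02]), 'orientation': array([[ 3.15637747e-05,  9.99998530e-01, -1.71442797e-03],
       [ 9.99999989e-01, -3.13133920e-05,  1.46071081e-04],
       [ 1.46017182e-04, -1.71443256e-03, -9.99998520e-01]]), 'contact_force': array([0.13289448, 0.52339528, 0.06024349]), 'ft_torque': array([-0.02830985, -0.03229013,  0.00698942]), 'width': 85.51541148732657}
```

View pics/scene0.png

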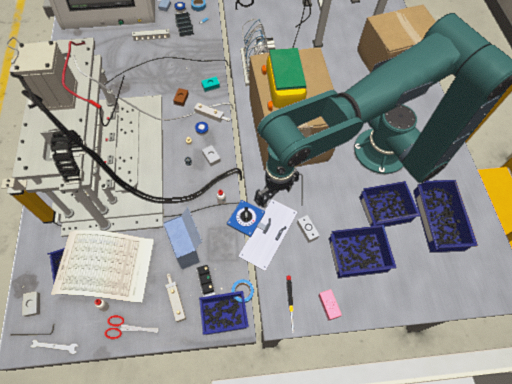

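View pics/side0.png

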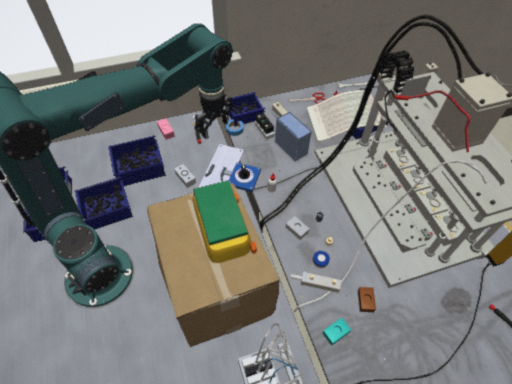

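View pics/wrist0.png

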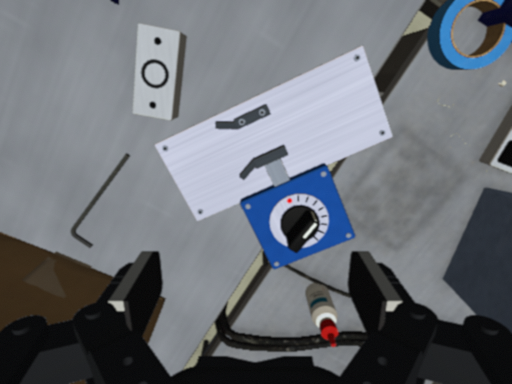

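The wrist view shows the gauge (bed corners near (157,147), (362,47), (391,137) and (198,220)). The dial is near (298,225), the seal block near (158,72) and the bottle near (322,310). The flares are on the left, towards the seal block. Next I'll enlarge it to measure.

Run:
```python
import cv2
a=cv2.imread('pics/wrist0.png')
cv2.imwrite('pics/w0a.png',cv2.resize(a[15:165,100:300],None,fx=4,fy=4,interpolation=cv2.INTER_CUBIC))
cv2.imwrite('pics/w0b.png',cv2.resize(a[130:280,220:420],None,fx=4,fy=4,interpolation=cv2.INTER_CUBIC))
from h import *
d=dict(np.load('pics/wrist0.npz'))
for n,u,v,z in [("bedL",157,147,5),("bedT",362,47,5),("bedR",391,137,5),("bedB",198,220,5),("seal",155,73,34),("dialtop",298,225,61)]:
    print(n,world(d,u,v,z).round(1),world(d,u,v).round(1))
```

```text
bedL [437.6   7.8   5. ] [437.5   7.8   4.8]
bedT [660.4 112.5   5. ] [660.  112.4   6.2]
bedR [702.7  18.9   5. ] [ 7.049e+02  1.800e+01 -3.000e-01]
bedB [479.2 -82.8   5. ] [479.2 -82.9   4.8]
seal [451.5  86.8  34. ] [451.1  86.8  32.7]
dialtop [594.2 -63.8  61. ] [596.3 -70.5  46.5]
```

View pics/w0a.png

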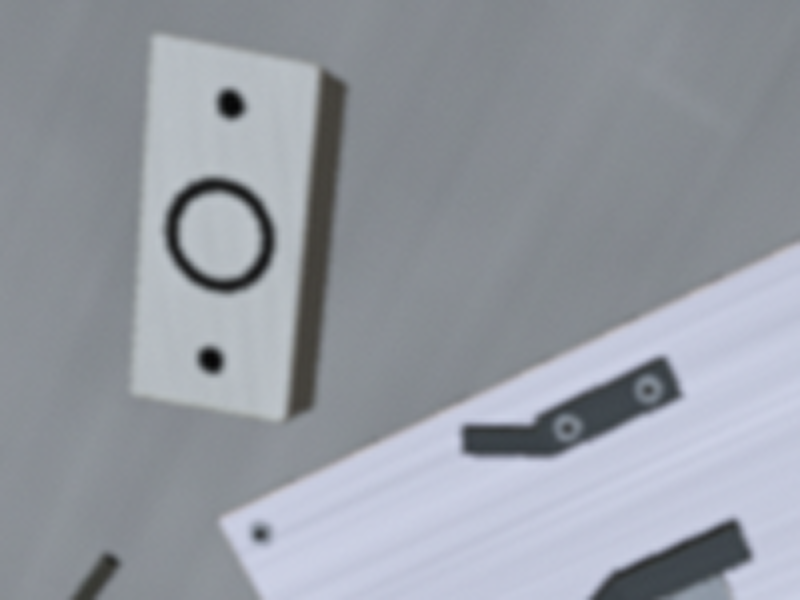

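View pics/w0b.png

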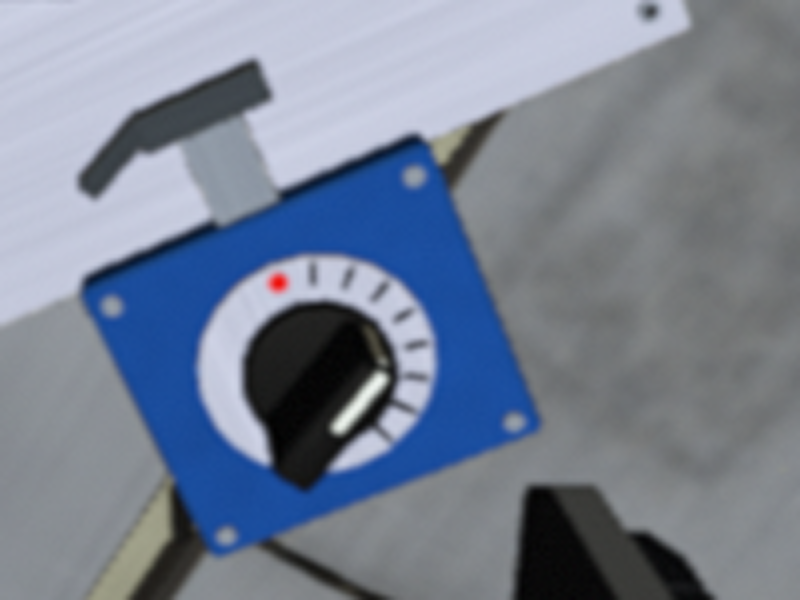

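Run:
```python
from h import *
d=dict(np.load('pics/wrist0.npz'))
A=lambda x,y:(100+x/4,15+y/4); B=lambda x,y:(220+x/4,130+y/4)
print("cam",np.linalg.inv(d["camera_from_world"])[:3,3])
g=[]; w=[]
for (u,v),p in [(A(220,520),(-45,-115)),((361.5,47.5),(-45,135)),(B(690,25),(55,135)),((198.5,220),(55,-115))]:
    g.append(p); w.append(world(d,u,v,5)[:2])
for (u,v),p in [(B(85,290),(55,-55)),(B(418,138),(55,55)),(B(540,428),(155,55)),(B(213,556),(155,-55))]:
    g.append(p); w.append(world(d,u,v,18)[:2])
g=np.array(g,float);w=np.array(w)
def fit(g,w):
    gm,wm=g.mean(0),w.mean(0);U,S,V=np.linalg.svd((g-gm).T@(w-wm)); R=V.T@U.T
    if np.linalg.det(R)<0: V[1]*=-1; R=V.T@U.T
    return R,wm-R@gm
R,t=fit(g,w); print("R",R,"gate",t,"res",(g@R.T+t-w).round(1).tolist())
dial=R@[105,0]+t; print("dial",dial, "xdir ang",np.degrees(np.arctan2(R[1,0],R[0,0])))
# white line
a=world(d,*B(335,430),61);b=world(d,*B(386,378),61); print("line",a,b)
ang=lambda p:np.degrees(np.arctan2(p[1]-dial[1],p[0]-dial[0]))
print("line dir",np.degrees(np.arctan2(*(b-a)[[1,0]])),"end dir",ang(b),"dist",np.hypot(*(b[:2]-dial)))
print("red",ang(world(d,*B(279,283),18)))
for m in [(313,274),(348,278),(381,291),(404,315),(416,345),(418,377),(407,407),(385,432)]: 
    p=world(d,*B(*m),18); print("mark",ang(p).round(1),np.hypot(*(p[:2]-dial)).round(1))
# jaw
for m in [A(667,358),A(540,415)]: print("fixed jaw",((world(d,*m,15)[:2]-t)@R).round(1))
for m in [B(258,62),B(136,114),B(272,97)]: print("moving jaw",((world(d,*m,15)[:2]-t)@R).round(1))
c=[world(d,*A(*m),34)[:2] for m in[(152,34),(320,66),(286,420),(132,394)]]
for i in range(4): print("seal",c[i].round(1),np.hypot(*(c[i]-c[i-1])).round(1))
R2,t2=fit(np.array([(-20,42),(20,42),(20,-42),(-20,-42)],float),np.array(c)); print("seal",t2,np.degrees(np.arctan2(R2[1,0],R2[0,0])), "in gate",(t2-t)@R)
```

```text
cam [549.58092157  80.44129414 372.93315831]
R [[ 0.41612855  0.9093058 ]
 [-0.9093058   0.41612855]] gate [557.71915558  16.83668953] res [[-1.1, -0.2], [1.8, 1.9], [-0.9, 3.2], [-3.8, 1.8], [-2.6, -1.1], [3.7, -0.7], [2.6, -1.7], [0.3, -3.2]]
dial [601.41265335 -78.640419  ] xdir ang -65.40959321342909
line [600.87066655 -78.26874551  61.        ] [613.49766041 -63.20395943  61.        ]
line dir 50.03095342999548 end dir 51.943061746535605 dist 19.60437909194026
red 114.73426542399174
mark 94.3 28.7
mark 73.6 28.5
mark 52.6 29.3
mark 32.3 29.6
mark 12.2 29.8
mark -7.6 30.7
mark -26.6 31.0
mark -45.7 31.0
fixed jaw [-33.4  19.8]
fixed jaw [-34.  -17.4]
moving jaw [15.1 19.7]
moving jaw [ 14.4 -17.1]
moving jaw [25.8 19.4]
seal [439.8 130.6] 83.8
seal [478.7 123.7] 39.5
seal [463.9  41.4] 83.6
seal [425.3  48. ] 39.2
seal [451.91036535  85.92453099] -10.031708118344003 in gate [-106.85203311  -67.46312288]
```

Run:
```python
from h import *
d=dict(np.load('pics/wrist0.npz'))
B=lambda x,y:(220+x/4,130+y/4)
P=np.array([world(d,*B(*m),18)[:2] for m in [(279,283),(313,274),(348,278),(381,291),(404,315),(416,345),(418,377),(407,407),(385,432)]])
A=np.c_[2*P,np.ones(len(P))];s=np.linalg.lstsq(A,(P**2).sum(1),rcond=None)[0];print("dial centre by marks",s[:2])
for n in("scene","side"):
    e=dict(np.load(f'pics/{n}0.npz')); W=cloud(e); 
    m=(e["z_map"]>0)&(abs(W[...,0]-600)<130)&(abs(W[...,1]+90)<130)&(W[...,2]>22)&(W[...,2]<135)
    vv,uu=np.where(m); Q=W[m]
    print(n,len(Q))
    f=e["frame"][m].astype(int)
    red=(f[:,0]>130)&(f[:,1]<90); print(" red",Q[red].mean(0).round(),red.sum())
    wh=(f.min(1)>130); print(" white",np.median(Q[wh],0).round(),wh.sum())
    k=(Q[:,1]<-95)|(Q[:,0]>640)
    for q in Q[k][::8]: print(q.round().astype(int),end=' ')
    print()
    a=cv2.cvtColor(e["frame"],cv2.COLOR_RGB2BGR)
    c=(160,155) if n=="scene" else (200,130)
    cv2.imwrite(f'pics/{n}0c.png',cv2.resize(a[c[1]:c[1]+110,c[0]:c[0]+150],None,fx=5,fy=5,interpolation=cv2.INTER_CUBIC))
```

```text
dial centre by marks [601.95424792 -79.9134758 ]
scene 355
 red [ 635. -185.   82.] 18
 white [621. -84.  26.] 133
[ 634 -193   91] [ 630 -188   80] [ 642 -189   77] [ 641 -184   75] [ 643 -189   61] [ 645 -193   49] [ 648 -189   51] [ 649 -188   46] [ 648 -189   35] [ 649 -182   39] [ 647 -179   34] [ 638 -173   26] [ 577 -115   24] [ 597 -106   30] [ 608 -104   23] [609 -96  30] [625 -98  22] [654 -76  22] 
side 329
 red [ 628. -189.   79.] 14
 white [601. -99.  26.] 95
[646 -60  23] [592 -96  60] [607 -96  29] [ 631 -190   85] [ 625 -181   78] [ 606 -102   22] [588 -99  31] [ 625 -191   75] [ 625 -192   70] [ 623 -189   64] [ 582 -104   24] [ 628 -199   61] [ 626 -196   55] [ 616 -191   54] [ 616 -191   49] [ 564 -115   25] [ 622 -200   45] [ 619 -198   39] [ 619 -194   30]
```

View pics/scene0c.png

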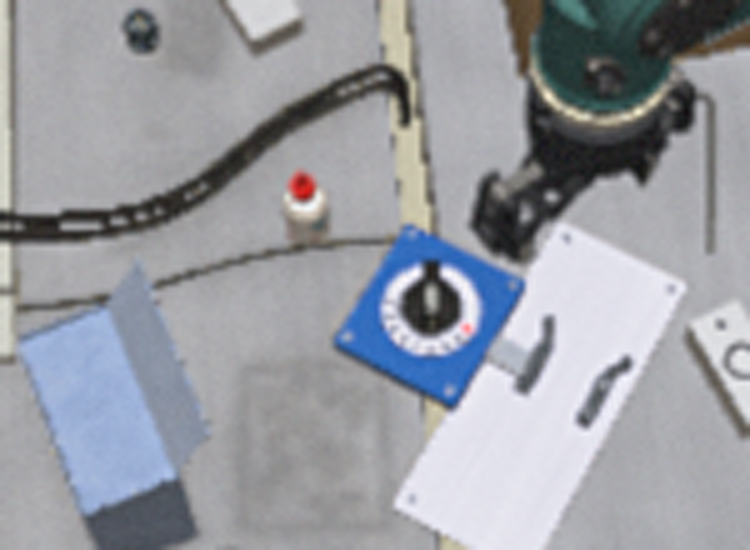

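View pics/side0c.png

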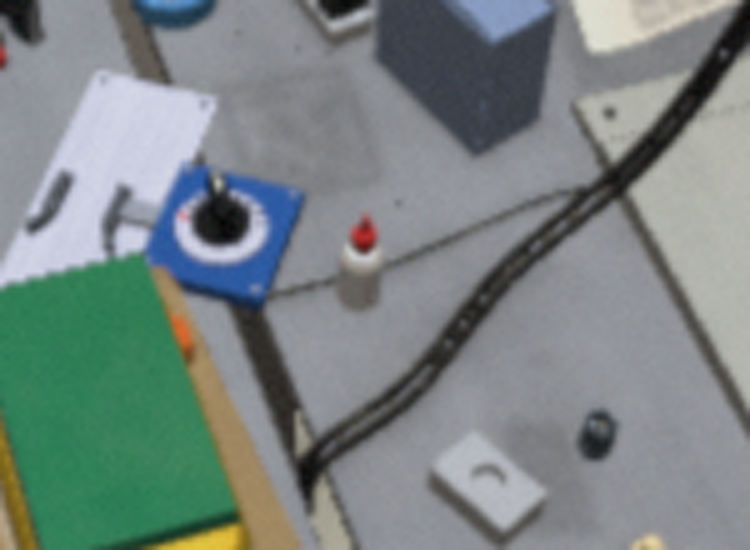

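Run:
```python
from h import *
for n in("scene","side"):
    e=dict(np.load(f'pics/{n}0.npz')); W=cloud(e); f=e["frame"].astype(int)
    brown=(f[...,0]-f[...,2]>35)&(e["z_map"]>0)&(abs(W[...,0]-300)<230)&(W[...,1]<0)&(W[...,1]>-450)&(W[...,2]>10)
    green=(f[...,1]-f[...,0]>40)&(f[...,1]-f[...,2]>20)&(f[...,1]>90)&(e["z_map"]>0)&(W[...,1]<50)&(W[...,1]>-450)
    for k,m in(("brown",brown),("green",green)):
        Q=W[m]; print(n,k,len(Q),np.percentile(Q,[1,50,99],axis=0).round().tolist())
```

```text
scene brown 3361 [[78.0, -444.0, 35.0], [300.0, -280.0, 264.0], [429.0, -83.0, 371.0]]
scene green 1117 [[211.0, -382.0, 371.0], [281.0, -297.0, 376.0], [353.0, -214.0, 380.0]]
side brown 8282 [[76.0, -446.0, 258.0], [194.0, -331.0, 265.0], [374.0, -108.0, 355.0]]
side green 2064 [[206.0, -382.0, 372.0], [273.0, -305.0, 375.0], [343.0, -220.0, 379.0]]
```

Run:
```python
from h import *
for n in("scene","side"):
    e=dict(np.load(f'pics/{n}0.npz')); W=cloud(e); f=e["frame"].astype(int)
    teal=(f[...,1]-f[...,0]>15)&(f[...,2]-f[...,0]>8)&(e["z_map"]>0)&(W[...,2]>180)&(W[...,0]>-150)&(abs(W[...,1])<160)
    Q=W[teal]
    for a in range(-100,700,50):
        k=(Q[:,0]>=a)&(Q[:,0]<a+50)
        if k.sum()>5: print(n,a,k.sum(),np.percentile(Q[k],[2,98],axis=0).round()[:,1:].tolist())
```

```text
scene -100 14 [[-28.0, 215.0], [20.0, 223.0]]
scene -50 64 [[-16.0, 196.0], [85.0, 225.0]]
scene 0 734 [[-49.0, 186.0], [150.0, 654.0]]
scene 50 2497 [[-13.0, 185.0], [158.0, 654.0]]
scene 100 1527 [[2.0, 477.0], [158.0, 630.0]]
scene 150 799 [[-7.0, 589.0], [91.0, 621.0]]
scene 200 744 [[-14.0, 590.0], [81.0, 612.0]]
scene 250 816 [[-14.0, 553.0], [78.0, 603.0]]
scene 300 825 [[-14.0, 543.0], [73.0, 593.0]]
scene 350 643 [[-35.0, 527.0], [73.0, 583.0]]
scene 400 978 [[-40.0, 512.0], [70.0, 585.0]]
scene 450 627 [[-47.0, 518.0], [65.0, 592.0]]
scene 500 720 [[-52.0, 463.0], [60.0, 598.0]]
scene 550 1416 [[-54.0, 442.0], [55.0, 598.0]]
side -100 95 [[-103.0, 181.0], [21.0, 224.0]]
side -50 726 [[-104.0, 186.0], [129.0, 478.0]]
side 0 919 [[-107.0, 186.0], [121.0, 652.0]]
side 50 1302 [[-15.0, 209.0], [141.0, 651.0]]
side 100 969 [[-11.0, 574.0], [77.0, 629.0]]
side 150 752 [[-13.0, 590.0], [65.0, 620.0]]
side 200 580 [[-15.0, 593.0], [65.0, 611.0]]
side 250 686 [[-23.0, 548.0], [54.0, 602.0]]
side 300 598 [[-25.0, 539.0], [44.0, 592.0]]
side 350 553 [[-40.0, 520.0], [68.0, 583.0]]
side 400 347 [[-45.0, 513.0], [65.0, 586.0]]
side 450 367 [[-50.0, 514.0], [59.0, 592.0]]
side 500 825 [[-56.0, 438.0], [52.0, 598.0]]
side 550 175 [[-60.0, 438.0], [45.0, 599.0]]
```

The bottle is about 110 mm from the dial, and the nest blank already lies flat near the connector. The dial reads position 3. I'll move above the dial first.

```bash
python3 -m crank '[[60,0.13,-0.2,-0.2,0,0,-0.74],[60,0.13,-0.2,-0.2,0,0,-0.74],[60,0.13,-0.2,-0.2,0,0,-0.74],[60,0.13,-0.2,-0.2,0,0,-0.74],[60,0.13,-0.2,-0.2,0,0,-0.74],[60,0.13,-0.2,-0.2,0,0,-0.74],[60,0.13,-0.2,-0.2,0,0,-0.74],[60,0.13,-0.2,-0.2,0,0,-0.74],[60,0,0,-0.2,0,0,0],[60,0,0,0,0,0,0]]' 30
python3 - <<'E'
from h import *
s=sense();print(s["tcp_pos"],np.degrees(np.arctan2(s["orientation"][1,1],s["orientation"][0,1])),s["orientation"][:,2],s["width"],s["time_s"])
d=save("wrist","pics/w1.png")
E
```

```text
time_s: 1.15
tcp_pos: [600.8, -81.7, 132.1]
orientation: [[0.599, 0.801, -0.009], [0.801, -0.599, 0.003], [-0.003, -0.009, -1.0]]
contact_force: [0.6, -0.6, -1.1]
width: 60.0
[600.78720951 -81.74631782 132.14184319] -36.805047256748594 [-0.00919783  0.00315671 -0.99995272] 59.961160497746235 1.15
```

View pics/w1.png

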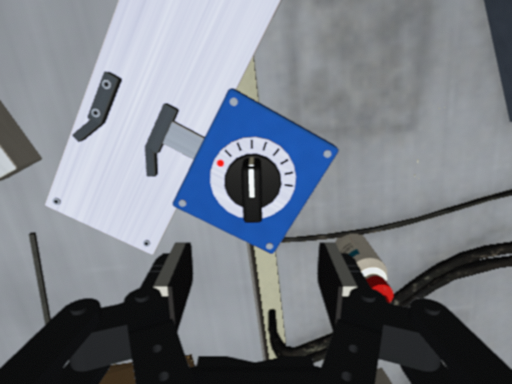

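Wrist view: the white line is at about (252,180), the bar is aligned with the tool, and the bottle is at (370,270), clear of the fingers. Next I'll measure the bar.

Run:
```python
from h import *
d=dict(np.load('pics/w1.npz'))
a=cv2.imread('pics/w1.png');cv2.imwrite('pics/w1c.png',cv2.resize(a[120:270,170:350],None,fx=4,fy=4,interpolation=cv2.INTER_CUBIC))
for p in [(253.5,221),(251,157),(253.5,190)]: print(world(d,*p,61).round(1))
for p in [(233.5,101),(327.5,154),(269.5,246.5),(182,203)]: print(world(d,*p,18).round(1))
print(np.mean([world(d,*p,18) for p in [(233.5,101),(327.5,154),(269.5,246.5),(182,203)]],0))
```

```text
[590.5 -93.4  61. ]
[617.3 -55.   61. ]
[604.6 -74.7  61. ]
[626.2 -19.8  18. ]
[661.  -97.1  18. ]
[ 575.  -136.6   18. ]
[540.  -59.3  18. ]
[600.56191601 -78.18714274  18.        ]
```

View pics/w1c.png

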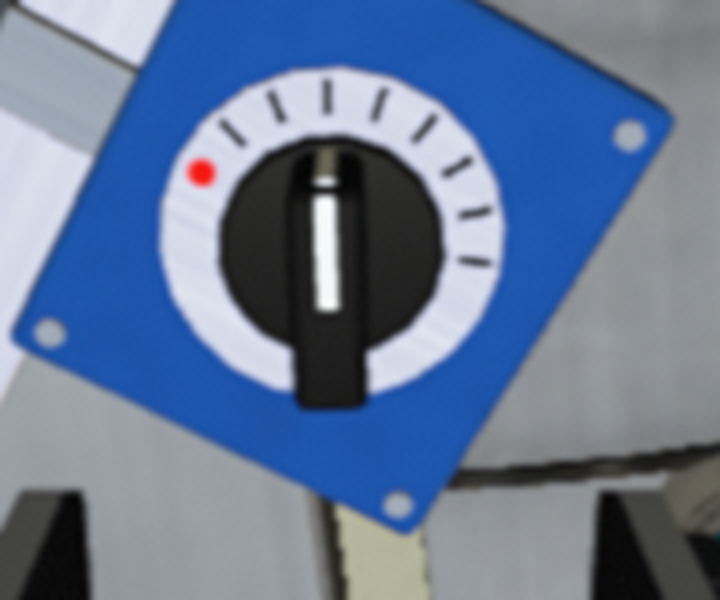

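```bash
python3 -m crank '[[60,0.02,0.07,-0.25,0,0,0.2],[60,0,0,-0.25,0,0,0],[60,0,0,-0.25,0,0,0],[60,0,0,-0.25,0,0,0],[60,0,0,-0.25,0,0,0],[60,0,0,-0.25,0,0,0],[60,0,0,-0.2,0,0,0],[60,0,0,0,0,0,0],[60,0,0,0,0,0,0],[60,0,0,0,0,0,0]]'
```

```text
time_s: 2.2
tcp_pos: [601.2, -75.9, 41.1]
orientation: [[0.577, 0.817, -0.008], [0.817, -0.577, 0.003], [-0.002, -0.008, -1.0]]
contact_force: [-0.4, -0.1, 0.9]
width: 60.0
```

```bash
python3 -m crank '[[60,0,-0.04,-0.1,0,0,0],[60,0,0,0,0,0,0],[14,0,0,0,0,0,0],[12,0,0,0,0,0,0],[10,0,0,0,0,0,0],[8,0,0,0,0,0,0],[8,0,0,0,0,0,0],[8,0,0,0,0,0,0],[8,0,0,0,0,0,0],[8,0,0,0,0,0,0]]' 40
```

```text
time_s: 3.2
tcp_pos: [600.7, -77.1, 38.5]
orientation: [[0.577, 0.817, -0.008], [0.817, -0.577, 0.004], [-0.001, -0.009, -1.0]]
contact_force: [-1.4, -0.3, -0.1]
width: 13.1
```

```bash
python3 -m crank '[[8,0,0,0,0,0,0.8],[8,0,0,0,0,0,0.8],[8,0,0,0,0,0,0.8],[8,0,0,0,0,0,0.8],[8,0,0,0,0,0,0.8],[8,0,0,0,0,0,0.8],[8,0,0,0,0,0,0.8],[8,0,0,0,0,0,0.8],[8,0,0,0,0,0,0.8],[8,0,0,0,0,0,0.8]]'
python3 -c "
from h import *
s=sense();print(np.degrees(np.arctan2(s['orientation'][1,1],s['orientation'][0,1])),s['ft_torque'],s['width'])"
```

```text
time_s: 4.2
tcp_pos: [601.0, -77.1, 38.5]
orientation: [[-0.249, 0.969, -0.009], [0.969, 0.249, -0.001], [0.001, -0.009, -1.0]]
contact_force: [-2.7, 0.7, 0.6]
width: 13.1
14.402546434893457 [ 0.15221274 -0.0871656  -0.11142369] 13.093369346126574
```

```bash
python3 -m crank '[[8,0,0,0,0,0,0.8],[8,0,0,0,0,0,0.8],[8,0,0,0,0,0,0.5],[8,0,0,0,0,0,0.2],[8,0,0,0,0,0,0.2],[8,0,0,0,0,0,0.2],[8,0,0,0,0,0,0.2],[8,0,0,0,0,0,0.1],[8,0,0,0,0,0,0.1],[8,0,0,0,0,0,0.1]]'
python3 -c "
from h import *
s=sense();print(np.degrees(np.arctan2(s['orientation'][1,1],s['orientation'][0,1])),s['ft_torque'],s['width'])
save('scene','pics/s2.png');save('wrist','pics/w2.png')"
```

```text
time_s: 5.2
tcp_pos: [601.5, -78.5, 38.8]
orientation: [[-0.555, 0.832, -0.007], [0.832, 0.555, -0.002], [0.002, -0.007, -1.0]]
contact_force: [-0.5, -0.5, -0.0]
width: 13.6
33.69864640569395 [-0.126651    0.01817234 -1.71442521] 13.589182946815864
```

View pics/w2.png

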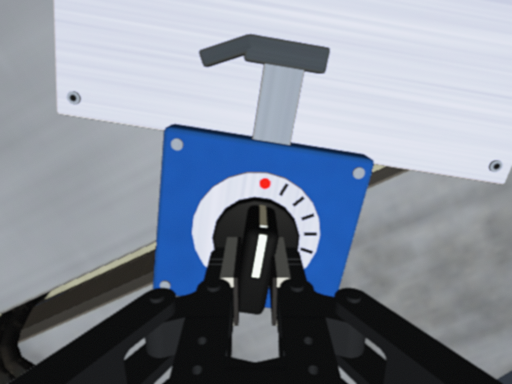

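At the stop: −1.7 N·m, with the white line at the red dot (264,183). Next, 5 clicks clockwise.

```bash
python3 -m crank '[[8,0,0,0,0,0,-0.9],[8,0,0,0,0,0,-0.9],[8,0,0,0,0,0,-0.9],[8,0,0,0,0,0,-0.9],[8,0,0,0,0,0,-0.9],[8,0,0,0,0,0,-0.9],[8,0,0,0,0,0,-0.9],[8,0,0,0,0,0,-0.9],[8,0,0,0,0,0,-0.9],[8,0,0,0,0,0,-0.9]]'
python3 -c "
from h import *
s=sense();print(np.degrees(np.arctan2(s['orientation'][1,1],s['orientation'][0,1])),s['ft_torque'],s['width'])"
```

```text
time_s: 6.3
tcp_pos: [600.7, -77.1, 38.6]
orientation: [[0.338, 0.941, -0.01], [0.941, -0.338, -0.002], [-0.005, -0.009, -1.0]]
contact_force: [-1.1, -0.5, -0.0]
width: 13.2
-19.762483680872865 [-0.07203768 -0.14623783  0.22708917] 13.221775130871077
```

```bash
python3 -m crank '[[8,0,0,0,0,0,-0.9],[8,0,0,0,0,0,-0.9],[8,0,0,0,0,0,-0.9],[8,0,0,0,0,0,-0.9],[8,0,0,0,0,0,-0.9],[8,0,0,0,0,0,-0.9],[8,0,0,0,0,0,-0.9],[8,0,0,0,0,0,-0.9],[8,0,0,0,0,0,-0.9],[8,0,0,0,0,0,-0.9]]'
python3 -c "
from h import *
s=sense();print(np.degrees(np.arctan2(s['orientation'][1,1],s['orientation'][0,1])),s['ft_torque'],s['width'])
save('wrist','pics/w3.png')"
```

```text
time_s: 7.3
tcp_pos: [600.6, -76.8, 38.6]
orientation: [[0.956, 0.293, -0.013], [0.293, -0.956, -0.002], [-0.013, -0.002, -1.0]]
contact_force: [-2.0, -1.6, 1.4]
width: 13.1
-72.95651757332058 [ 0.01232703 -0.13003147  0.00523357] 13.113043345696989
```

View pics/w3.png

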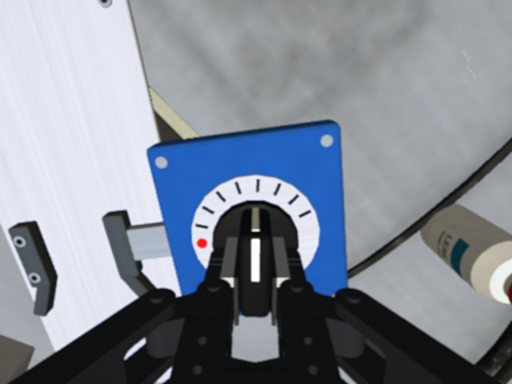

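The white line points at the fifth mark (258,185), with torque near 0. I'll release and rise.

```bash
python3 -m crank '[[60,0,0,0,0,0,0],[60,0,0,0,0,0,0],[60,0,0,0,0,0,0],[60,0,0,0.2,0,0,0],[60,0,0,0.4,0,0,0],[60,0,0,0.6,0,0,0],[60,0,0,0.6,0,0,0],[60,0,0,0.6,0,0,0],[60,0,0,0.6,0,0,0],[60,0,0,0,0,0,0]]'
python3 -c "
from h import *
save('wrist','pics/w4.png')"
```

```text
time_s: 8.35
tcp_pos: [599.4, -75.0, 197.7]
orientation: [[0.951, 0.309, -0.012], [0.309, -0.951, -0.003], [-0.012, -0.001, -1.0]]
contact_force: [1.3, -0.5, 0.7]
width: 60.0
```

View pics/w4.png

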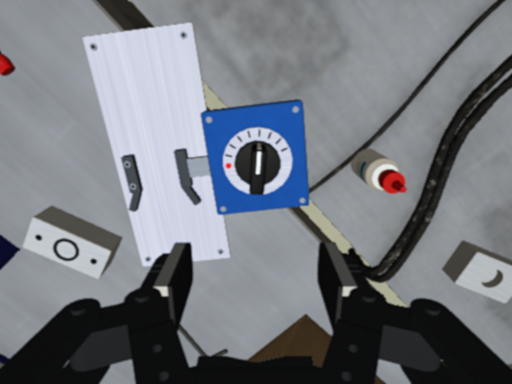

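```bash
python3 -m crank '[[70,-0.3,0.33,-0.1,0,0,1],[70,-0.3,0.33,-0.1,0,0,1],[70,-0.3,0.33,-0.1,0,0,1],[70,-0.3,0.33,-0.1,0,0,1],[70,-0.3,0.33,-0.1,0,0,1],[70,-0.3,0.33,-0.1,0,0,1],[70,-0.3,0.33,-0.1,0,0,1],[70,-0.3,0.33,-0.1,0,0,1],[70,-0.3,0.33,-0.1,0,0,1],[70,-0.15,0.18,-0.1,0,0,1]]'
python3 -m crank '[[70,0,0,-0.1,0,0,0],[70,0,0,-0.1,0,0,0],[70,0,0,-0.1,0,0,0],[70,0,0,-0.1,0,0,0],[70,0,0,0,0,0,0],[70,0,0,0,0,0,0],[70,0,0,0,0,0,0],[70,0,0,0,0,0,0],[70,0,0,0,0,0,0],[70,0,0,0,0,0,0]]'
python3 -c "
from h import *
s=sense();print(s['tcp_pos'],np.degrees(np.arctan2(s['orientation'][1,1],s['orientation'][0,1])),s['ft_torque'],s['width'])
save('wrist','pics/w5.png')"
```

```text
time_s: 9.4
tcp_pos: [443.9, 86.8, 131.3]
orientation: [[0.162, 0.986, -0.023], [0.986, -0.163, -0.02], [-0.023, -0.02, -1.0]]
contact_force: [0.3, -0.4, 0.1]
width: 70.3
time_s: 10.4
tcp_pos: [443.1, 85.3, 106.8]
orientation: [[0.168, 0.985, -0.028], [0.985, -0.169, -0.021], [-0.025, -0.024, -0.999]]
contact_force: [0.0, -1.2, 0.1]
width: 70.2
[443.10075278  85.33453142 106.8080763 ] -9.719421089434753 [ 0.03579686 -0.02920635 -0.00122591] 70.16000106142786
```

View pics/w5.png

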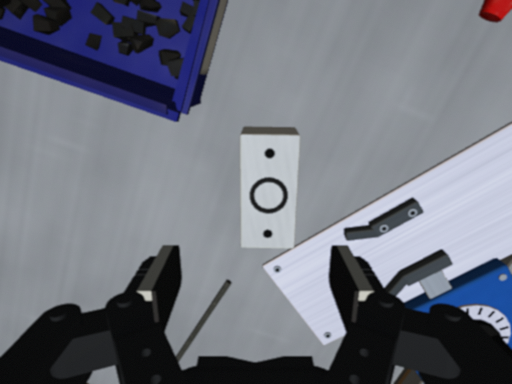

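```bash
cat >> h.py <<'E'
def fit(g,w):
    g=np.array(g,float);w=np.array(w)[:,:2];gm,wm=g.mean(0),w.mean(0);U,S,V=np.linalg.svd((g-gm).T@(w-wm)); R=V.T@U.T
    if np.linalg.det(R)<0: V[1]*=-1; R=V.T@U.T
    t=wm-R@gm; print("res",(g@R.T+t-w).round(1).tolist()); return R,t
E
python3 - <<'E'
from h import *
d=dict(np.load('pics/w5.npz'))
c=[world(d,*p,34) for p in[(241,135),(298.5,135.5),(294,248),(241.5,247.5)]]
R,t=fit([(-20,42),(20,42),(20,-42),(-20,-42)],c);print(t,np.degrees(np.arctan2(R[1,0],R[0,0])))
print("ring",world(d,268.5,195.5,34))
E
```

```text
res [[-1.2, 0.2], [1.1, -0.1], [0.5, -0.2], [-0.5, 0.1]]
[451.19186634  86.00569355] -9.900749056987483
ring [451.04064104  85.65992486  34.        ]
```

```bash
python3 -m crank '[[75,0.08,0,-0.1,0.1,-0.14,0],[75,0.08,0,-0.2,0.1,-0.13,0],[75,0,0,-0.25,0,0,0],[75,0,0,-0.25,0,0,0],[75,0,0,-0.25,0,0,0],[75,0,0,-0.25,0,0,0],[75,0,0,-0.2,0,0,0],[75,0,0,-0.1,0,0,0],[75,0,0,0,0,0,0],[75,0,0,0,0,0,0]]'
python3 -c "
from h import *
s=sense();print(s['tcp_pos'],np.degrees(np.arctan2(s['orientation'][1,1],s['orientation'][0,1])),s['ft_torque'],s['width'])"
```

```text
time_s: 11.45
tcp_pos: [450.4, 85.5, 19.3]
orientation: [[0.168, 0.986, 0.0], [0.986, -0.168, 0.002], [0.002, -0.0, -1.0]]
contact_force: [-0.1, 0.5, -0.5]
width: 75.0
[450.44784996  85.50777901  19.34644771] -9.669053264479881 [0.05782256 0.00698133 0.01450846] 75.03992855990617
```

```bash
python3 -m crank '[[75,0.02,0.01,-0.1,0,0,-0.03],[75,0,0,0,0,0,0],[38,0,0,0,0,0,0],[36,0,0,0,0,0,0],[34,0,0,0,0,0,0],[34,0,0,0,0,0,0],[34,0,0,0,0,0,0],[34,0,0,0,0,0,0],[34,0,0,0,0,0,0],[34,0,0,0,0,0,0]]' 40
python3 -c "
from h import *
s=sense();print(s['tcp_pos'],np.degrees(np.arctan2(s['orientation'][1,1],s['orientation'][0,1])),s['ft_torque'],s['width'])"
```

```text
time_s: 12.45
tcp_pos: [453.2, 86.3, 16.1]
orientation: [[0.171, 0.985, 0.005], [0.985, -0.171, 0.002], [0.003, 0.004, -1.0]]
contact_force: [-0.5, 0.6, 0.1]
width: 38.8
[453.24119     86.28174006  16.08847315] -9.857942714221593 [ 0.00463632  0.08230211 -0.03876988] 38.77368480710978
```

```bash
python3 -m crank '[[34,0,0,0.1,0,0,0],[34,0,0,0.3,0,0,0],[34,0,0,0.5,0,0,0],[34,0,0,0.5,0,0,0],[34,0,-0.2,0.4,0,0,0],[34,0,-0.3,0,0,0,-1],[34,0,-0.3,0,0,0,-1],[34,0,-0.3,0,0,0,-1],[34,0,-0.3,0,0,0,-1],[34,0,-0.2,0,0,0,-1]]'
python3 - <<'E'
from h import *
s=sense();print(s['tcp_pos'],np.degrees(np.arctan2(s['orientation'][1,1],s['orientation'][0,1])),s['ft_torque'],s['width'])
save('wrist','pics/w6.png')
a=cv2.imread('pics/w4.png');cv2.imwrite('pics/w4c.png',cv2.resize(a[120:270,70:270],None,fx=4,fy=4,interpolation=cv2.INTER_CUBIC))
E
```

```text
time_s: 13.45
tcp_pos: [448.4, 4.4, 107.1]
orientation: [[0.654, 0.757, -0.002], [0.757, -0.654, 0.004], [0.001, -0.004, -1.0]]
contact_force: [0.7, 0.7, -3.5]
width: 38.9
[448.41839512   4.36903684 107.10502251] -40.81989306368259 [-0.0038879  -0.05310082 -0.02739364] 38.9117582255368
```

View pics/w4c.png

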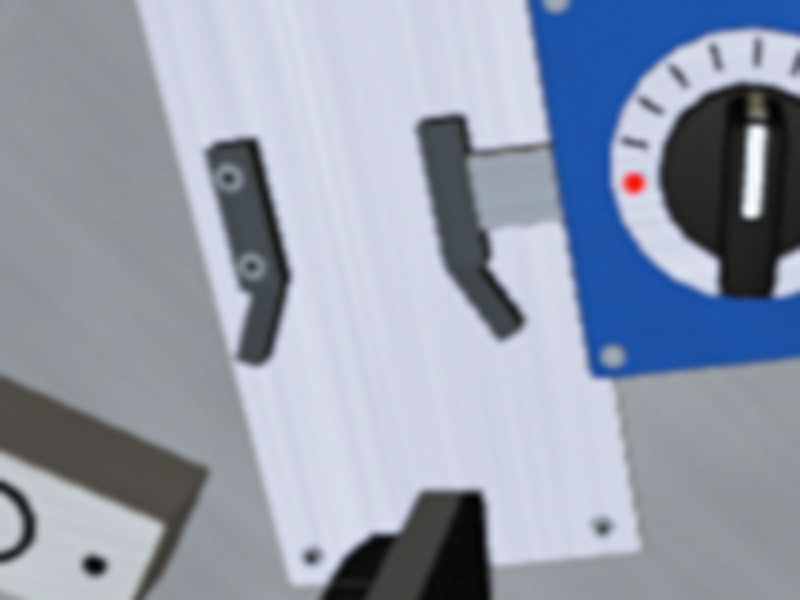

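View pics/w6.png

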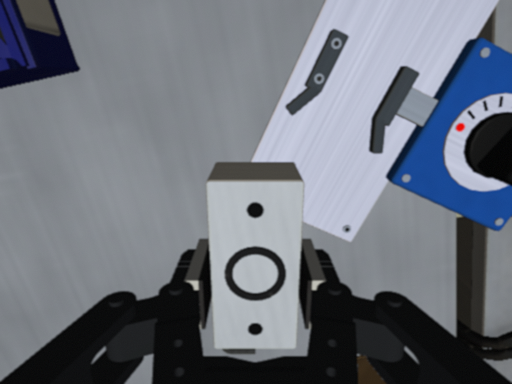

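Run:
```python
from h import *
d=dict(np.load('pics/w4.npz'));F=lambda x,y:(70+x/4,120+y/4)
print("cam",np.linalg.inv(d["camera_from_world"])[:3,3])
J=[((246,141),(-21.5,20)),((279,275),(-21.5,-20)),((419,123),(21.5,20)),((447,262),(21.5,-20))]
w=[world(d,*F(*p),15) for p,_ in J]; R,t=fit([q for _,q in J],w); print("gate jaws",t,np.degrees(np.arctan2(R[1,0],R[0,0])))
Bd=[(F(292,585),(-45,-115)),(F(640,550),(55,-115)),((83.5,39),(-45,135)),((191,24),(55,135))]
w=[world(d,*p,5) for p,_ in Bd]; R,t=fit([q for _,q in Bd],w); print("gate bed",t,np.degrees(np.arctan2(R[1,0],R[0,0])))
d=dict(np.load('pics/w6.npz'));s=sense()
c=[world(d,*p,125) for p in[(207.5,181),(302.5,181),(297,347),(215,347)]]
R,t=fit([(-20,42),(20,42),(20,-42),(-20,-42)],c);print("held block",t,np.degrees(np.arctan2(R[1,0],R[0,0])),"ring",world(d,255,273,125),s['tcp_pos'])
a=cv2.imread('pics/w6.png');cv2.imwrite('pics/w6c.png',cv2.resize(a[0:150,260:460],None,fx=4,fy=4,interpolation=cv2.INTER_CUBIC))
```

```text
cam [678.10391365 -50.36941383 339.39222277]
res [[1.9, -0.3], [-1.7, -1.3], [1.2, 1.1], [-1.4, 0.5]]
gate jaws [558.92459353  17.46679056] -66.13308525728921
res [[-0.6, -2.4], [-1.8, 1.2], [1.9, -0.3], [0.4, 1.5]]
gate bed [557.44352362  14.80471379] -65.30185559747312
res [[-0.6, 0.8], [1.0, -0.4], [0.0, -0.4], [-0.5, -0.1]]
held block [449.20301808   4.18427192] -40.58865023546125 ring [448.55577398   3.7867485  125.        ] [448.35520775   3.13879374 107.02175351]
```

View pics/w6c.png

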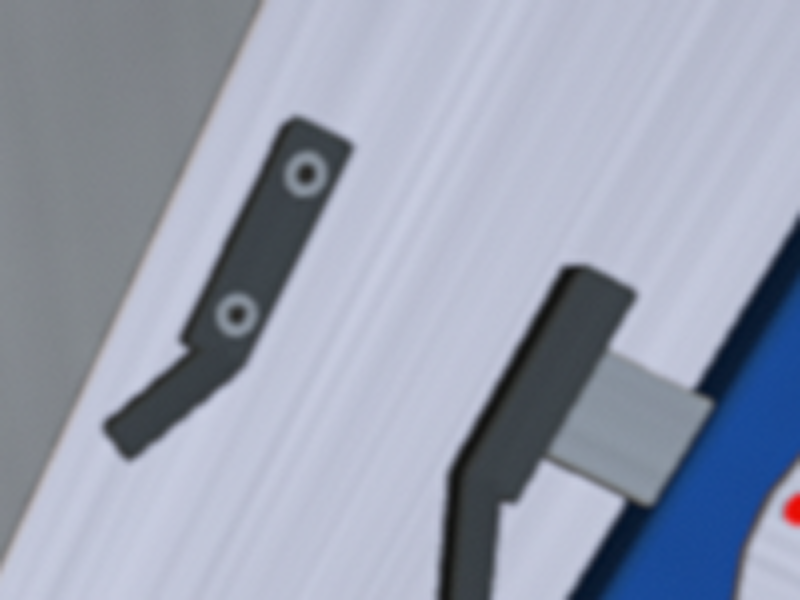

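Run:
```python
from h import *
d=dict(np.load('pics/w6.npz'));F=lambda x,y:(260+x/4,y/4)
J=[((353,147),(-21.5,20)),((245,362),(-21.5,-20)),((583,268),(21.5,20)),((462,472),(21.5,-20))]
w=[world(d,*F(*p),15) for p,_ in J]; R,t=fit([q for _,q in J],w); print("gate jaws",t,np.degrees(np.arctan2(R[1,0],R[0,0])))
x=np.array([0.4163,-0.9092]);y=np.array([0.9092,0.4163])
for tt in [(557.7,16.8),(558.9,17.5),(557.4,14.8),t]: print((np.array(tt)-[557.7,16.8])@x,(np.array(tt)-[557.7,16.8])@y)
for yy in(-130,-105,-80,-75,80): print(yy,np.array(t)+yy*y)
```

```text
res [[1.6, -0.0], [-1.1, -0.9], [0.7, 1.2], [-1.3, -0.3]]
gate jaws [557.12220165  17.6019097 ] -66.02982706476628
0.0 0.0
-0.13688000000002779 1.3824499999999378
1.6935099999999716 -1.105360000000062
-0.9696337564119264 -0.19149925175596744
-130 [438.92620165 -36.5170903 ]
-105 [461.65620165 -26.1095903 ]
-80 [484.38620165 -15.7020903 ]
-75 [488.93220165 -13.6205903 ]
80 [629.85820165  50.9059097 ]
```

```bash
python3 -m crank '[[34,0.1,-0.04,-0.1,0,0,-0.5],[34,0.1,-0.05,-0.1,0,0,-0.7],[34,0.1,-0.05,-0.15,0,0,-0.7],[34,0.1,-0.04,-0.15,0,0,-0.7],[34,0.1,-0.04,-0.15,0,0,-0.7],[34,0.1,-0.04,-0.15,0,0,-0.7],[34,0.1,-0.04,-0.15,0,0,-0.1],[34,0.1,-0.04,-0.1,0,0,0],[34,0,0,0,0,0,0],[34,0,0,0,0,0,0]]'
cat > st.py <<'E'
from h import *
s=sense();R=s['orientation'];p=s['tcp_pos'];g=p[:2]-[557.5,17.2]
print(p.round(1),"yaw",np.degrees(np.arctan2(R[1,1],R[0,1])).round(2),"zax",R[:2,2].round(3),"gx",(g@[0.4155,-0.9096]).round(1),"gy",(g@[0.9096,0.4155]).round(1))
f=s['contact_force'];print("F gx,gy,z",f[:2]@[0.4155,-0.9096],f[:2]@[0.9096,0.4155],f[2],s['ft_torque'].round(2),s['width'])
E
python3 st.py
```

```text
time_s: 14.5
tcp_pos: [487.7, -12.5, 50.6]
orientation: [[0.911, 0.412, -0.006], [0.412, -0.911, 0.005], [-0.004, -0.008, -1.0]]
contact_force: [-0.2, 0.4, -3.1]
width: 39.1
[487.7 -12.5  50.6] yaw -65.64 zax [-0.006  0.005] gx -2.0 gy -75.8
F gx,gy,z -0.3980721187110173 0.0032648950222393994 -3.1221911456276428 [-0.    0.02 -0.04] 39.05849700177258
```

```bash
python3 -m crank '[[34,0.01,-0.02,-0.1,0,0,0],[34,0.01,-0.02,-0.1,0,0,0],[34,0,0,-0.1,0,0,0],[34,0,0,-0.1,0,0,0],[34,0,0,-0.05,0,0,0],[34,0,0,0,0,0,0],[34,0,0,0,0,0,0],[34,0,0,0,0,0,0],[34,0,0,0,0,0,0],[34,0,0,0,0,0,0]]'
python3 st.py; python3 -c "
from h import *
save('wrist','pics/w7.png')"
```

```text
time_s: 15.5
tcp_pos: [489.0, -14.5, 27.3]
orientation: [[0.91, 0.414, -0.005], [0.414, -0.91, 0.005], [-0.002, -0.007, -1.0]]
contact_force: [0.8, 0.2, -2.9]
width: 39.0
[489.  -14.5  27.3] yaw -65.54 zax [-0.005  0.005] gx 0.4 gy -75.5
F gx,gy,z 0.12802669211766327 0.8335490093812128 -2.8939198992414563 [-0.02 -0.02  0.01] 39.019401785084746
```

View pics/w7.png

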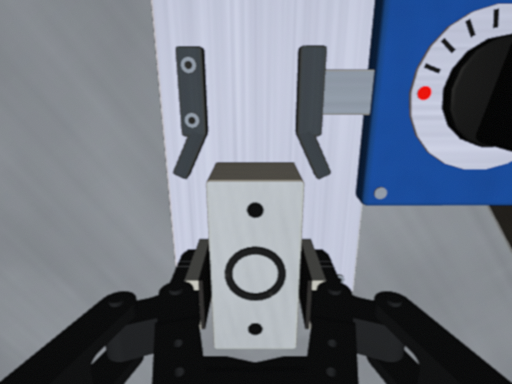

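Run:
```python
from h import *
a=cv2.imread('pics/w7.png');cv2.imwrite('pics/w7c.png',cv2.resize(a[35:185,160:350],None,fx=4,fy=4,interpolation=cv2.INTER_CUBIC))
d=dict(np.load('pics/w7.npz'));print(d["cx"],d["cy"])
```

```text
254.76375287284327 188.43012194681774
```

View pics/w7c.png

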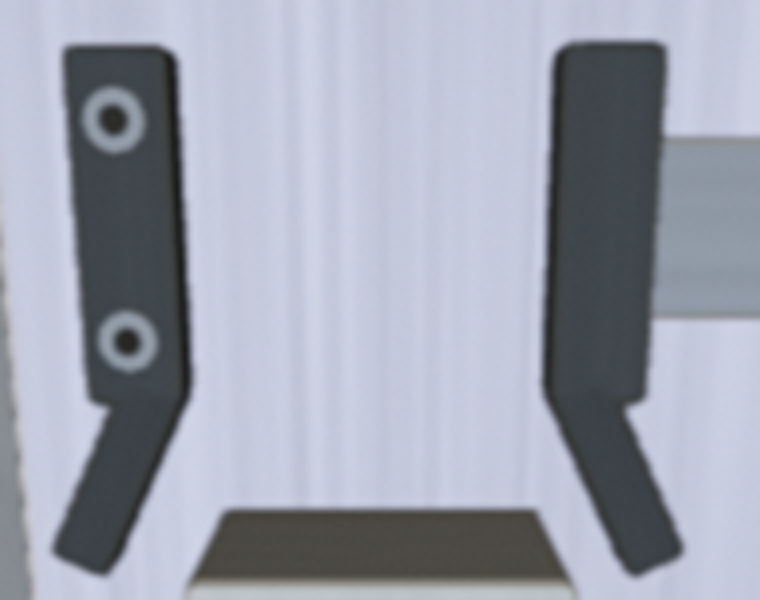

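```bash
python3 -m crank '[[34,-0.014,0.03,-0.03,0,0,0],[34,0,0,-0.05,0,0,0],[34,0,0,-0.02,0,0,0],[34,0.1,0.045,0,0,0,0],[34,0.1,0.046,0,0,0,0],[34,0.1,0.046,0,0,0,0],[34,0.1,0.046,0,0,0,0],[34,0,0,0,0,0,0],[34,0,0,0,0,0,0],[34,0,0,0,0,0,0]]'
python3 st.py
```

```text
time_s: 16.55
tcp_pos: [510.9, -2.6, 22.1]
orientation: [[0.91, 0.415, -0.004], [0.415, -0.91, 0.005], [-0.001, -0.006, -1.0]]
contact_force: [0.3, 0.2, -2.4]
width: 39.3
[510.9  -2.6  22.1] yaw -65.51 zax [-0.004  0.005] gx -1.3 gy -50.6
F gx,gy,z -0.055086462786390095 0.3711717345861595 -2.3764670120218523 [ 0.07 -0.    0.04] 39.33967928860589
```

```bash
python3 -m crank '[[34,0.1,0.046,0,0,0,0],[34,0.1,0.046,0,0,0,0],[34,0.1,0.046,0,0,0,0],[34,0.1,0.046,0,0,0,0],[34,0.1,0.046,0,0,0,0],[34,0.1,0.046,0,0,0,0],[34,0.1,0.046,0,0,0,0],[34,0.1,0.046,0,0,0,0],[34,0,0,0,0,0,0],[34,0,0,0,0,0,0]]'
python3 st.py
```

```text
time_s: 17.55
tcp_pos: [554.6, 17.6, 21.8]
orientation: [[0.91, 0.415, -0.004], [0.415, -0.91, 0.005], [-0.001, -0.006, -1.0]]
contact_force: [0.6, 0.0, -3.0]
width: 39.0
[554.6  17.6  21.8] yaw -65.51 zax [-0.004  0.005] gx -1.5 gy -2.4
F gx,gy,z 0.2058802121162877 0.551707264487914 -3.0435897030490406 [-0.01  0.03  0.04] 39.03248506478937
```

```bash
python3 st.py; python3 -m crank '[[34,0,0,0,0,0,0],[34,0.1,0.046,0,0,0,0],[34,0.1,0.046,0,0,0,0],[34,0.1,0.046,0,0,0,0],[34,0.1,0.046,0,0,0,0],[34,0.1,0.046,0,0,0,0],[34,0.1,0.046,0,0,0,0],[34,0.1,0.046,0,0,0,0],[34,0.1,0.046,0,0,0,0],[34,0,0,0,0,0,0]]'
python3 st.py;  python3 -c "
from h import *
save('wrist','pics/w8.png')"
```

```text
[554.6  17.6  21.8] yaw -65.51 zax [-0.004  0.005] gx -1.5 gy -2.4
F gx,gy,z 0.2058802121162877 0.551707264487914 -3.0435897030490406 [-0.01  0.03  0.04] 39.03248506478937
time_s: 18.55
tcp_pos: [598.2, 37.6, 21.7]
orientation: [[0.91, 0.414, -0.004], [0.414, -0.91, 0.005], [-0.001, -0.006, -1.0]]
contact_force: [-1.0, -0.2, -3.4]
width: 38.7
[598.2  37.6  21.7] yaw -65.52 zax [-0.004  0.005] gx -1.7 gy 45.5
F gx,gy,z -0.2623394135548246 -0.9494318804484174 -3.370318469917093 [-0.06 -0.02  0.03] 38.69248948608344
```

View pics/w8.png

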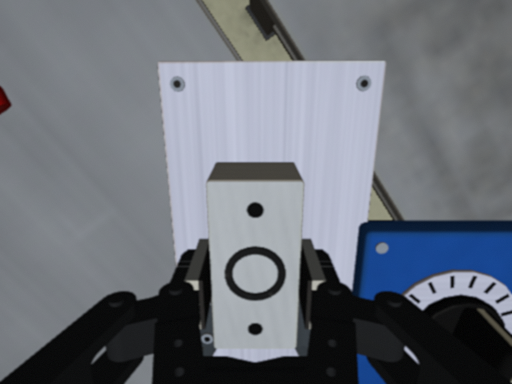

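```bash
python3 -m crank '[[34,0.1,0.046,0,0,0,0],[34,0.1,0.046,0,0,0,0],[34,0.1,0.046,0,0,0,0],[34,0.1,0.046,0,0,0,0],[34,0.1,0.046,0,0,0,0],[34,0.1,0.046,0,0,0,0],[34,0,0,0,0,0,0],[34,0,0,-0.015,0,0,0],[34,0,0,0,0,0,0],[34,0,0,0,0,0,0]]'
python3 st.py
```

```text
time_s: 19.6
tcp_pos: [630.1, 52.3, 21.4]
orientation: [[0.91, 0.414, -0.005], [0.414, -0.91, 0.005], [-0.002, -0.006, -1.0]]
contact_force: [0.4, 0.4, -2.8]
width: 38.7
[630.1  52.3  21.4] yaw -65.53 zax [-0.005  0.005] gx -1.8 gy 80.7
F gx,gy,z -0.20534250342034224 0.4909384560192713 -2.7799339805432717 [ 0.06 -0.03  0.03] 38.74810956581554
```

```bash
python3 -m crank '[[34,0,0,-0.02,0,0,0],[34,0,0,0,0,0,0],[60,0,0,0,0,0,0],[60,0,0,0,0,0,0],[60,0,0,0,0,0,0],[60,0,0,0,0,0,0],[60,0,0,0.2,0,0,0],[60,0,0,0.4,0,0,0],[60,0,0,0.5,0,0,0],[60,0,0,0.5,0,0,0]]'
python3 -m crank '[[60,-0.4,-0.2,0.5,0,0,0],[60,-0.4,-0.2,0.3,0,0,0],[60,-0.4,-0.2,0.2,0,0,0],[60,-0.4,-0.2,0,0,0,0],[60,-0.3,-0.1,0,0,0,0],[60,0,0,0,0,0,0],[60,0,0,0,0,0,0],[60,0,0,0,0,0,0],[60,0,0,0,0,0,0],[60,0,0,0,0,0,0]]'
python3 st.py;  python3 -c "
from h import *
save('wrist','pics/w9.png');save('side','pics/sd9.png')"
```

```text
time_s: 20.6
tcp_pos: [628.0, 52.1, 101.2]
orientation: [[0.91, 0.414, -0.011], [0.414, -0.91, 0.005], [-0.008, -0.009, -1.0]]
contact_force: [-0.2, 0.1, -0.5]
width: 59.8
time_s: 21.6
tcp_pos: [536.6, 6.4, 167.2]
orientation: [[0.91, 0.415, 0.013], [0.415, -0.91, 0.004], [0.013, 0.002, -1.0]]
contact_force: [-0.0, -0.5, -0.4]
width: 60.0
[536.6   6.4 167.2] yaw -65.46 zax [0.013 0.004] gx 1.1 gy -23.5
F gx,gy,z 0.46294988307754154 -0.2243049426758557 -0.3896118685628617 [ 0.02 -0.05 -0.02] 60.00132538047039
```

View pics/w9.png

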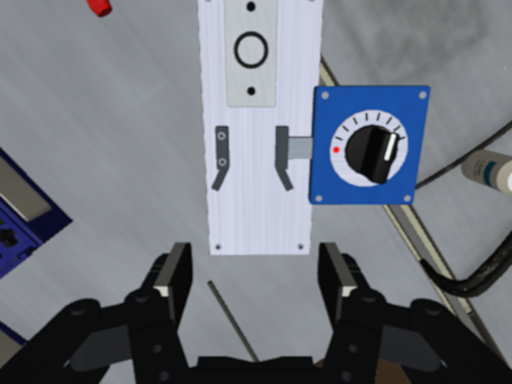

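View pics/sd9.png

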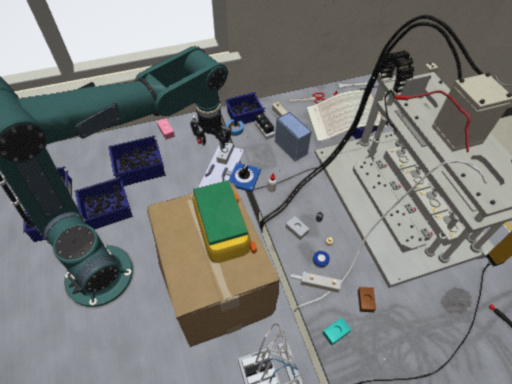

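Run:
```python
from h import *
a=cv2.imread('pics/w9.png');cv2.imwrite('pics/w9c.png',cv2.resize(a[80:230,200:440],None,fx=3.3,fy=3.3,interpolation=cv2.INTER_CUBIC))
d=dict(np.load('pics/w9.npz'))
for m in [(224,107),(275.5,107),(251,50)]: p=world(d,*m,39)[:2]-[557.5,17.2]; print(p@[0.4155,-0.9096],p@[0.9096,0.4155])
```

```text
-22.818996699156074 38.06980844916538
18.884487724227466 37.99873279569
-0.7423154368270332 80.7153196390506
```

View pics/w9c.png

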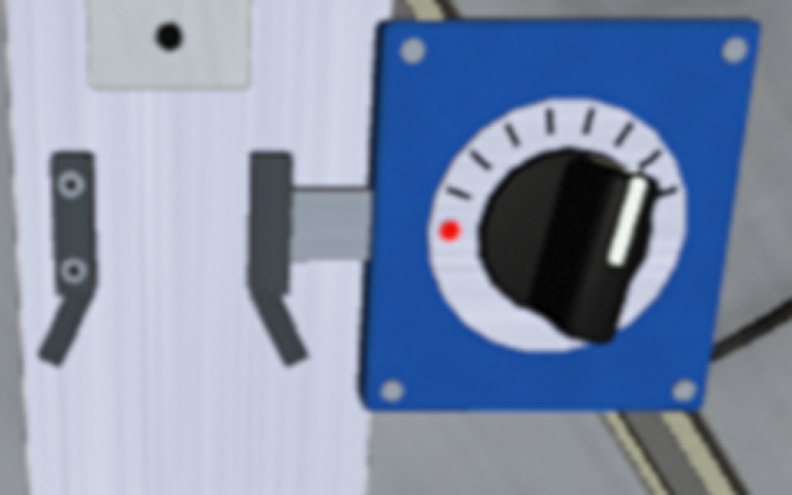

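The block's tail is past the jaws, with its centre at gate y ≈ 81 mm. The line stands about 100° from the red dot, which is five clicks, and the bystanders haven't moved. I'll hand it in.

```bash
python3 -c "
from bench import *
print(sign_off())"
```

```text
the job is handed in; nothing more can be done
None
```

I zeroed the dial at its stop and opened it five clicks. Then I carried the seal block through the jaws, stood it on the bed past them and handed the job in at about 22 s of the 72 s allowed.

**Dial:** It met the stop at −1.7 N·m with the white line at the red dot. After I let go it settled at five, and the last picture shows the line about 100° clockwise from the dot.

**Seal block:** I held it lightly, about 0.5 mm above the bed by my estimate, rather than letting it drag. Sideways and forward forces stayed around 1 N or less, so I saw no sign of it touching the jaws. It now stands with its centre about 81 mm past the middle of the jaws and within 2 mm of the middle line.

**Everything else:** In the side picture the nest blank lies flat where it was, and the bottle and connector have not moved. I never found the grease tin for certain, and I did not check it separately at the end. The arm felt no unexpected contact and ended clear of everything.

**Disagreements:** My estimates of the gate position differed by 1–3 mm between pictures. I settled this with a close-up just before entry and shifted the block 1.6 mm sideways. While turning against the stop, the gripper slipped about 9° on the bar, and it lined up again on the way back.

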